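Slide the sensor plate onto the locating pins of the pressure-test fixture

TASK

The sensor plate lies on the loading shelf of the pressure-test fixture. Holding it by the sensor block, slide it off the shelf, without lifting it clear, until its two holes drop over the fixture's two locating pins, then press it gently (never over 35 N) past the stiff seal cup until it sits fully home, flat on both seat rails. Let go and leave the meter, the tape spool and the brass fitting where they are.

Things in the scene. Friction and masses are not known exactly. Their poses are not given: they have to be found in the camera images.
- fixture: Fixture bolted to the green bench: dark steel base slab 242 x 170 x 12 mm (x = -115 to 127) with a grey loading shelf on one half and, on the other, two seat rails with a cross bar carrying two pins between them. Origin: on the bench under its middle line, 115 mm from the shelf end. Its +x runs from the shelf to the pins, z up. All the sizes given in x, y, z below are from this origin.
- shelf_edge (a point): Middle of the top edge where the plate leaves the loading shelf (x = -5, y = 0, z = 32 mm). The shelf is a flat block, x = -115 to -5 mm, 160 mm wide in y, top 32 mm above the bench.
- seat_mid (a point): x = 61, y = 0, z = 22 mm: rail-top height. Rails: y = +-70, 20 wide, x = -4 to 126. Pins: y = +-45, 10 mm dia, chamfered to 8 in the top 2 mm, tops at z = 31.5; both at one x, 43 to 79 mm, since their cross bar is clamped anywhere in that span. Mid-way between them a brass seal cup, 22 mm dia, 2 to 4 mm above the rails: it sinks under about 13 N, not under the plate's weight, and stays down.
- plate_grip (a point): Centre of the steel sensor block on the loose plate, 30 mm above the plate's underside. Plate: aluminium, 90 x 140 x 8 mm (x by y), 0.4 to 0.55 kg, two 12.5 mm through holes at x = 0, y = +-45 mm. Block: 24 mm in x (grasp this way), 34 in y, 44 high; black connector 22 mm dia, 16 high on top. Plate x is to lie along fixture x. Height: 62 mm on the shelf, 52 mm when home.
- meter_mid (a point): Black hand-held multimeter, 150 x 75 x 32 mm, lying loose beside the fixture; point at its centre. Leave alone.
- spool_mid (a point): White spool of thread tape, 52 mm diameter, 20 mm high, standing loose beside the fixture; point at its centre. Leave alone.
- fitting_mid (a point): Brass pipe fitting, 34 mm diameter at its collar, 50 mm high, standing loose beside the fixture; point at its centre. Leave alone.
Not all that is in view belongs to the job. Of the things shaped like the part that bears plate_grip, the aluminium one is meant.

How it is judged:
On the way, in this order (a step that is already met when the one before it is completed fails the run):
1. the plate's holes have dropped over the pins (x of plate_grip in the frame of fixture between 0.037 and 0.085 m and y of plate_grip in the frame of fixture between -0.006 and 0.006 m and angle between the x axis of plate_grip and the x axis of fixture, either way round below 0.06 rad and z of plate_grip in the frame of fixture below 0.0575 m).
2. the plate is pressed fully home on the seat rails (x of plate_grip in the frame of fixture between 0.037 and 0.085 m and y of plate_grip in the frame of fixture between -0.006 and 0.006 m and angle between the x axis of plate_grip and the x axis of fixture, either way round below 0.06 rad and z of plate_grip in the frame of fixture below 0.0533 m and angle between plate_grip's own z axis and vertical below 0.02 rad), for 0.2 s.
At the end, for the whole second after the job is handed in: The plate sits over both pins (its centre 37 to 85 mm along the fixture's x, within 6 mm of its middle line, square to it within 0.06 rad), its underside within 1.3 mm of the seat rails, level within 0.02 rad, at rest and released (all of step 2 and linear speed of plate below 0.01 m/s); the robot touches nothing.
It fails at once if the plate, out over the pins (its centre past x = 20 mm), presses on the fixture with more than 35 N (contact force between plate and fixture above 35 N and x of plate_grip in the frame of fixture above 0.02 m).
It fails at once if the plate is lifted clear (more than 15 mm above the shelf's top) instead of slid (z of plate_grip in the frame of fixture above 0.077 m).
It fails at once if the meter is moved by more than 15 mm or knocked over (distance of meter_mid from where it was at the start of the episode above 0.015 m or angle between meter_mid's own z axis and vertical above 0.3 rad).
It fails at once if the spool is moved by more than 15 mm or knocked over (distance of spool_mid from where it was at the start of the episode above 0.015 m or angle between spool_mid's own z axis and vertical above 0.3 rad).
It fails at once if the brass fitting is moved by more than 15 mm or knocked over (distance of fitting_mid from where it was at the start of the episode above 0.015 m or angle between fitting_mid's own z axis and vertical above 0.3 rad).
It also fails if it takes over 69 s, if anything falls off the work surface, if the arm or the gripper's body presses on something with over 40 N, if the wrist force passes 120 N, or if a joint passes its speed limit or range.

ROBOT

A 6-joint arm with a two-finger parallel gripper is mounted at the origin on the work surface. World frame = base frame: x ahead of the robot, y to its left, z up, the work surface at z = 0. Lengths are in m, angles in rad, forces in N, time in s.
With the tool pointing down it reaches from about 0.15 to 0.775 m from the base axis. Payload 6.1 kg.
Tool frame: the origin (TCP) lies at the very end of the fingers, on their centre line; the grasp point (between the pads) lies behind it (pinch_z is the z of the grasp point in the tool frame, in m); z points along the fingers, y is the direction in which the jaws open and shut (so a half turn about z gives the same grasp; the last joint's range is limited). The gripper opens to 85 mm and grips with 20 to 120 N. Pads are 22 mm wide; open, the fingers measure 114 mm over their backs; the gripper's body (76 mm by 85 mm) begins 54 mm behind the grasp point. The pads swing forward as they close: fully open they stand 13 mm farther back than shut.
Start: joints at [1.265, 0.126, -0.04, 1.405, 0, 1.571], TCP at [0.158, 0.501, 0.231] pointing down, gripper open.
Joint ranges: [-2.72, 2.72], [-0.95, 1.95], [-1.27, 1.35], [-1.78, 2.02], [-1.46, 1.47], [-3.14, 3.14]. Speed limits (rad/s): [2.39, 2.39, 3.01, 3.14, 3.14, 3.14].

INTERFACE

Orientations are given as a rotation vector (axis times angle).
In Python, from station import state, grab_frame, get_calibration, job_done, pinch_z gives the robot as it stands.
- The arm moves only by the tool play_rows, never from a script. Its argument "increments" is a list of rows, each a list of 7 numbers: the closure in counts, from 0 (fully open) to 255 (shut), then the shift along the world's x, y, z in mm, then the turn, a rotation vector about the world's x, y, z in degrees. A call has 1 to 12 rows; each row is the pose to reach, as a shift and turn from the pose measured when the call began; what a row does not reach only later rows make up. A row lasts 1/12 s, in which the tool goes at most 41.7 mm and 7.16 degrees, less where a joint would pass 70% of its speed; a pose out of reach is approached as far as the arm can. A call with a gripper value outside its range is refused whole. The fingers move at their own pace and stop on an object; "squeeze" is the grip in N (left out, the last holds). Time passes only in rows, so rows that repeat a pose let the fingers close. It gives the time, the measured TCP pose, the force and the opening at its end, in the units of the state.
- state(): the state, without advancing time (a new reading comes with each control period).
- grab_frame(name): name is "scene" or "top"; returns the picture (420x560x3 uint8, red, green, blue); there is no depth.
- get_calibration(name): a dict with "K" (3x3 intrinsics, pixels), "k1" (the pictures are not rectified: a ray, as slopes to the right and down, at radius r is drawn at 1 + k1 r^2 times it, then the intrinsics apply), "R" (3x3) and "t" (3): a world point X has camera coordinates R X + t. Camera axes: x right, y down, z forward; pixel columns grow to the right and rows downward; lengths in m; the calibration is good to about 2 mm. A picture is of the moment at which its call begins. get_calibration takes no time and is no camera call.
- job_done(): hands the job in, once; it reports no verdict.
The state is a dict: "t": time; "joints": joint angles; "qvel": joint speeds; "joint_efforts": joint torques, N m; "eef_pos": TCP position; "tool_rot": TCP orientation; "ft_force": force on the tool from outside, world axes, zero at the start; "moment": the same for the moment, N m; "width": opening from 0.0 (shut) to 1.0 (fully open).
Only numpy, scipy, OpenCV 4.12 (cv2) and the standard library are available. Lean on these libraries where they do the work, as an engineer would, in place of code of your own. Each camera call takes 0.05 s, during which the arm holds its last target.

## Working session

There is one attempt and no reset: what is moved stays moved. The work goes in short steps, Python scripts to look and compute and a tool call to move; the robot and the scene stay as the last step left them, time stands still between calls to the robot, and variables do not carry over. Pictures are saved under pics/ and viewed, and the job is handed in when it is done.

Besides the shell and the picture viewer there is one more tool, called after "Emit:" by a JSON object that holds its "op" and its "data". play_rows: Moves the arm, as the interface text tells. Its arguments: {"type":"object","properties":{"increments":{"type":"array","items":{"type":"array","items":{"type":"number"}}},"squeeze":{"type":"number"}},"required":["increments"]}

```bash
ls; mkdir -p pics; python3 - <<'E'
from station import *
import cv2,json
print(state()); print(pinch_z() if callable(pinch_z) else pinch_z)
for n in("scene","top"):
    cv2.imwrite(f"pics/{n}0.png",cv2.cvtColor(grab_frame(n),cv2.COLOR_RGB2BGR)); print(get_calibration(n))
E
```

```text
pics
{'t': 0.0, 'joints': array([ 1.26500823e+00,  1.26390554e-01, -4.06070271e-02,  1.40540305e+00,
        4.84930598e-06,  1.57080618e+00]), 'qvel': array([ 1.35938966e-04,  1.41697753e-03, -9.72746138e-05,  1.81769818e-03,
       -5.10819952e-04,  6.63282120e-04]), 'joint_efforts': array([-1.09735429e-03, -4.35911751e+01,  3.52925885e+01,  1.72641833e-02,
        8.48067089e-06,  5.93054033e-07]), 'eef_pos': array([0.15792428, 0.50025645, 0.23052339]), 'tool_rot': array([-4.78438806e-01, -3.10469472e+00,  2.48928619e-03]), 'ft_force': array([ 0.07049138, -0.61919542, -0.4202436 ]), 'moment': array([ 1.84331603e-02, -9.42791869e-05,  1.67396919e-02]), 'width': 0.9994589487985072}
-0.0187
{'K': array([[400.35034056,   0.        , 281.9762409 ],
       [  0.        , 400.35034056, 205.10809028],
       [  0.        ,   0.        ,   1.        ]]), 'k1': 0.008095595860159599, 'R': array([[ 0.63394041,  0.77332275,  0.00956478],
       [ 0.42913634, -0.3414469 , -0.83621529],
       [-0.64339844,  0.53421526, -0.54831789]]), 't': array([-0.36177923, -0.13947869,  1.06057593])}
{'K': array([[480.40087666,   0.        , 277.73332312],
       [  0.        , 480.40087666, 209.78596397],
       [  0.        ,   0.        ,   1.        ]]), 'k1': -0.166237166152935, 'R': array([[-0.01973153, -0.99969085, -0.01512869],
       [-0.98414377,  0.02208802, -0.17599195],
       [ 0.17627171,  0.01141622, -0.98427534]]), 't': array([0.04529145, 0.54567148, 0.93632109])}
```

View pics/scene0.png

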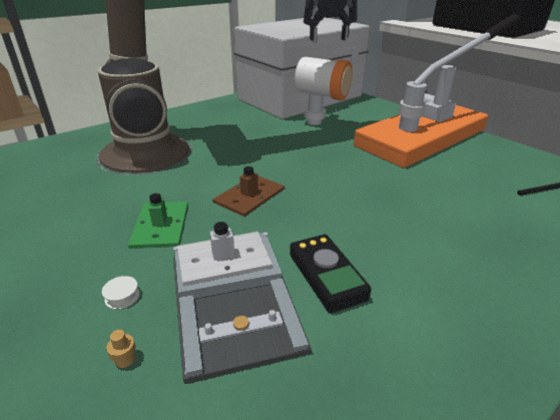

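View pics/top0.png

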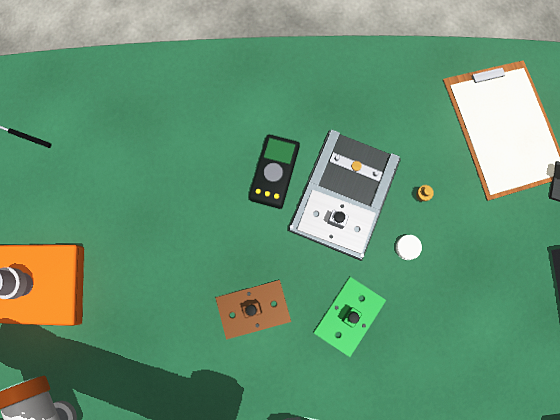

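Three things have the plate's shape. In the top view they are green (350,317), brown (252,308) and bare grey metal on the shelf (338,217). The grey one is aluminium and lies on the fixture's shelf, so it is the one meant. I'll confirm it in enlarged crops.

```bash
cat > h.py <<'E'
import numpy as np,cv2
from station import *
def ray(n,uv):
    c=get_calibration(n);K=c["K"]
    d=np.array([c["k1"],0,0,0,0.])
    p=cv2.undistortPoints(np.array([[uv]],float),K,d)[0,0]
    return -c["R"].T@c["t"], c["R"].T@np.array([p[0],p[1],1])
def onz(n,uv,z):
    o,d=ray(n,uv); return (o+d*(z-o[2])/d[2])
def proj(n,X):
    c=get_calibration(n)
    return cv2.projectPoints(np.array([X],float),cv2.Rodrigues(c["R"])[0],c["t"],c["K"],np.array([c["k1"],0,0,0,0.]))[0][0,0]
E
python3 - <<'E'
import cv2
a=cv2.imread("pics/top0.png")[120:270,280:410]; cv2.imwrite("pics/topc.png",cv2.resize(a,None,fx=4,fy=4,interpolation=cv2.INTER_CUBIC))
a=cv2.imread("pics/scene0.png")[215:385,165:315]; cv2.imwrite("pics/scenec.png",cv2.resize(a,None,fx=3.5,fy=3.5,interpolation=cv2.INTER_CUBIC))
E
```

```text
(no output)
```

View pics/topc.png

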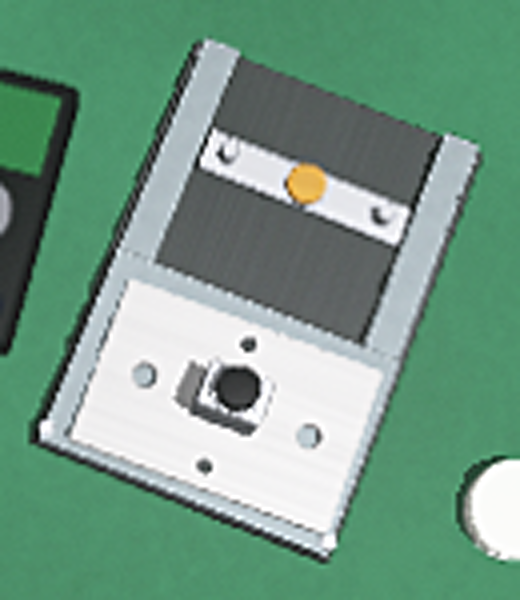

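View pics/scenec.png

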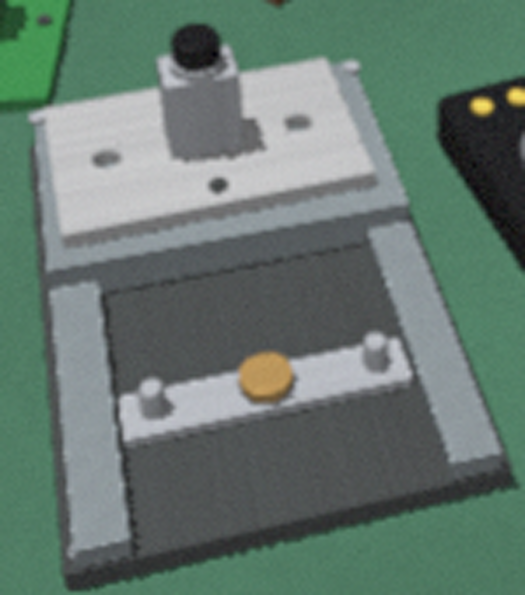

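The crop shows the aluminium plate on the shelf: holes at crop (144,375) and (309,436), block at (238,388). It also shows the pins at (229,150) and (382,213) and the brass cup at (306,184). Next I turn these into world positions.

```bash
python3 - <<'E'
from h import *
t=lambda x,y:(280+(x+.5)/4-.5,120+(y+.5)/4-.5)
s=lambda x,y:(165+(x+.5)/3.5-.5,215+(y+.5)/3.5-.5)
def show(l,p): print(l,(p*1000).round(1))
T=cv2.imread("pics/top0.png");hsv=cv2.cvtColor(T,cv2.COLOR_BGR2HSV)
S=cv2.imread("pics/scene0.png");hs=cv2.cvtColor(S,cv2.COLOR_BGR2HSV)
def cen(H,box,lo,hi):
    x0,y0,x1,y1=box;m=cv2.inRange(H[y0:y1,x0:x1],lo,hi);M=cv2.moments(m,True);return (x0+M['m10']/M['m00'],y0+M['m01']/M['m00']),M['m00']
# cup
c,a=cen(hsv,(346,158,366,175),(8,100,80),(30,255,255));print(c,a);show("cup top z25",onz("top",c,.025))
c2,a=cen(hs,(230,312,255,332),(8,100,80),(30,255,255));print(c2,a);show("cup scene",onz("scene",c2,.025))
# connector
c,a=cen(hsv,(325,205,352,226),(0,0,0),(180,255,60));print(c,a);show("conn z100 top",onz("top",c,.100))
c,a=cen(hs,(210,220,232,236),(0,0,0),(180,255,60));print(c,a);show("conn scene z92",onz("scene",c,.092))
g=cv2.cvtColor(T,cv2.COLOR_BGR2GRAY)
for nm,(x,y) in dict(hL=(144,375),hR=(309,436)).items():
    u,v=t(x,y);u0,v0=int(u)-5,int(v)-5;p=g[v0:v0+12,u0:u0+12].astype(float);w=np.clip(p.max()-12-p,0,None);yy,xx=np.mgrid[v0:v0+12,u0:u0+12]
    q=((w*xx).sum()/w.sum(),(w*yy).sum()/w.sum());print(q,t(x,y));show(nm+" z40",onz("top",q,.040))
for nm,(x,y) in dict(hL=(106,158),hR=(299,122)).items(): show("scene "+nm,onz("scene",s(x,y),.04))
for nm,(x,y) in dict(pL=(226,146),pR=(381,212)).items(): show(nm+" top z31",onz("top",t(x,y),.0315))
for nm,(x,y) in dict(pR=(152,386),pL=(376,339)).items(): show(nm+" scene z31",onz("scene",s(x,y),.0315))
for nm,z,l in (("slab front corners z12",.012,[(38,440),(327,557)]),("rail outer end",.022,[(204,38),(480,152)]),("shelf front edge",.032,[(123,252),(400,357)]),("shelf back",.032,[(45,425),(334,541)]),("plate corners",.04,[(128,278),(384,368),(334,536),(72,438)])):
    for p in l: show(nm,onz("top",t(*p),z))
for nm,z,l in (("S shelf edge",.032,[(50,271),(411,210)]),("S plate c",.04,[(66,238),(378,180)]),("S rail end",.022,[(72,556),(505,460)])):
    for p in l: show(nm,onz("scene",s(*p),z))
E
```

```text
(356.0657894736842, 165.43421052631578) 76.0
cup top z25 [ 643.5 -135.7   25. ]
(240.48125, 322.14375) 160.0
cup scene [ 645.5 -136.4   25. ]
(338.91379310344826, 216.0) 58.0
conn z100 top [522.4 -85.2 100. ]
(220.61702127659575, 228.01418439716312) 141.0
conn scene z92 [520.7 -84.9  92. ]
(np.float64(316.17245709501884), np.float64(213.28673084972792)) (315.625, 213.375)
hL z40 [538.9 -45.4  40. ]
(np.float64(357.408489274304), np.float64(228.52487448653582)) (356.875, 228.625)
hR z40 [ 505.2 -129.4   40. ]
scene hL [ 505.8 -128.4   40. ]
scene hR [540.2 -44.3  40. ]
pL top z31 [663.2 -93.   31.5]
pR top z31 [ 625.2 -174.2   31.5]
pR scene z31 [ 626.5 -176.4   31.5]
pL scene z31 [662.6 -93.8  31.5]
slab front corners z12 [510.  11.  12.]
slab front corners z12 [ 444.5 -139.2   12. ]
rail outer end [727.6 -84.9  22. ]
rail outer end [ 660.3 -232.5   22. ]
shelf front edge [606.1 -36.   32. ]
shelf front edge [ 546.7 -179.6   32. ]
shelf back [515.    7.4  32. ]
shelf back [ 451.2 -140.    32. ]
plate corners [590.2 -37.6  40. ]
plate corners [ 539.6 -169.2   40. ]
plate corners [ 453.2 -138.8   40. ]
plate corners [506.8  -6.2  40. ]
S shelf edge [ 546.5 -178.7   32. ]
S shelf edge [613.7 -35.5  32. ]
S plate c [ 541.  -167.2   40. ]
S plate c [595.8 -40.2  40. ]
S rail end [ 666.6 -233.3   22. ]
S rail end [733.1 -87.3  22. ]
```

Measured so far:
- **Plate:** centre about (522.3, -86.3), x axis at about -22.0°. The hole spacing came out at 90.7 mm against 90 mm nominal.
- **Pins:** midpoint about (644.5, -135.3). The fixture axis is at about -24.1°.

All points are in reach. I'm moving above the block.

Emit:
{"op": "play_rows", "data": {"increments": [[0, 20, -33, 0, 0, 0, -5], [0, 40, -65, 0, 0, 0, -10.5], [0, 61, -98, 0, 0, 0, -16], [0, 81, -130, 0, 0, 0, -21], [0, 101, -163, 0, 0, 0, -26], [0, 121, -196, 0, 0, 0, -31.5], [0, 142, -228, 0, 0, 0, -37], [0, 162, -261, 0, 0, 0, -42], [0, 182, -293, 0, 0, 0, -47], [0, 202, -326, 0, 0, 0, -52.5], [0, 223, -359, 0, 0, 0, -58], [0, 243, -391, 0, 0, 0, -63]]}}

```text
t: 1.1
eef_pos: [0.4014, 0.1073, 0.2305]
tool_rot: [-2.036, -2.392, 0.002]
ft_force: [0.4, 1.6, 0.2]
width: 1.0
```

Emit:
{"op": "play_rows", "data": {"increments": [[0, 20, -33, 0, 0, 0, -5], [0, 40, -65, 0, 0, 0, -10.5], [0, 61, -98, 0, 0, 0, -16], [0, 81, -130, 0, 0, 0, -21], [0, 101, -163, 0, 0, 0, -26], [0, 115, -185, 0, 0, 0, -30], [0, 121, -193.5, -20, 0, 0, -31.2], [0, 121, -193.5, -50, 0, 0, -31.2], [0, 121, -193.5, -80, 0, 0, -31.2], [0, 121, -193.5, -95, 0, 0, -31.2], [0, 121, -193.5, -95, 0, 0, -31.2]]}}

```text
t: 2.02
eef_pos: [0.5197, -0.086, 0.1311]
tool_rot: [-2.6, -1.753, 0.01]
ft_force: [0.3, 0.6, -0.3]
width: 1.004
```

```bash
cat > look.py <<'E'
import sys
from h import *
from scipy.spatial.transform import Rotation as Ro
s=state();R=Ro.from_rotvec(s["tool_rot"]).as_matrix()
print(s["t"],s["eef_pos"].round(4),"yaw y",np.degrees(np.arctan2(R[1,1],R[0,1])).round(2),"tilt z",R[:2,2].round(4),s["ft_force"].round(2),s["moment"].round(2),s["width"])
if len(sys.argv)>1:
    k=sys.argv[1]; o=[]
    for n in("scene","top"):
        im=cv2.cvtColor(grab_frame(n),cv2.COLOR_RGB2BGR);cv2.imwrite(f"pics/{n}{k}.png",im)
        c=im[190:390,140:340] if n=="scene" else im[110:270,260:420]
        o.append(cv2.resize(c,(400*1,400),interpolation=cv2.INTER_CUBIC))
    cv2.imwrite(f"pics/both{k}.png",np.hstack(o))
E
python3 look.py 1
```

```text
2.0167 [ 0.5197 -0.086   0.1311] yaw y -22.03 tilt z [-0.0088  0.0018] [ 0.31  0.62 -0.34] [-0.01 -0.01 -0.03] 1.0040346266282183
```

View pics/both1.png

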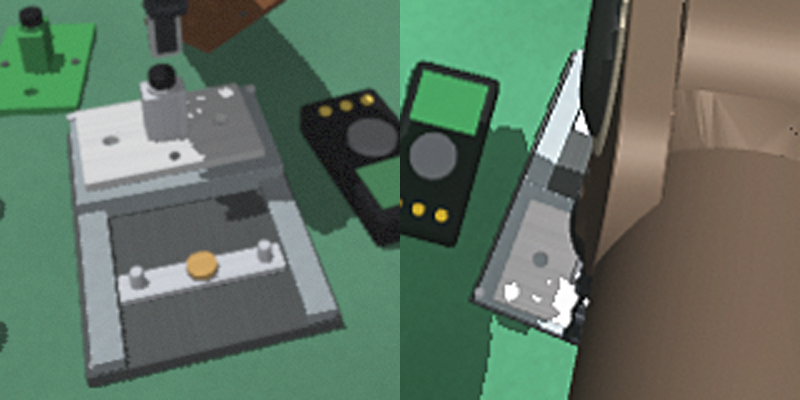

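The scene view shows the open gripper above the connector at (160,75) in the left half. In the top view the arm hides the plate. I'll go down around the block.

Emit:
{"op": "play_rows", "data": {"increments": [[0, 2, 0, -15, 0, 0, 0], [0, 2.5, 0, -30, 0, 0, 0], [0, 2.5, 0, -45, 0, 0, 0], [0, 2.5, 0, -60, 0, 0, 0], [0, 2.5, 0, -72, 0, 0, 0], [0, 2.5, 0, -80, 0, 0, 0], [0, 2.5, 0, -85, 0, 0, 0], [0, 2.5, 0, -85, 0, 0, 0], [0, 2.5, 0, -85, 0, 0, 0]]}}

```text
t: 2.87
eef_pos: [0.525, -0.0862, 0.0512]
tool_rot: [-2.603, -1.756, 0.002]
ft_force: [0.3, 0.7, -0.7]
width: 0.997
```

```bash
python3 look.py 2
```

```text
2.8667 [ 0.525  -0.0862  0.0512] yaw y -22.0 tilt z [-0.0016  0.0006] [ 0.34  0.66 -0.66] [-0.01  0.05 -0.07] 0.9968535341304466
```

View pics/both2.png

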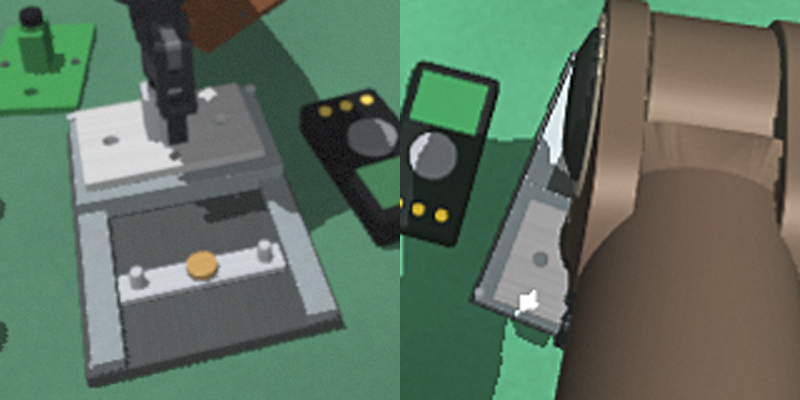

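The near finger stands at about (178,120), in front of the block and clear of the plate. I'll settle the pose a little and close.

Emit:
{"op": "play_rows", "data": {"increments": [[0, -1, 0, -3, 0, 0, 0], [0, -1, 0, -3, 0, 0, 0], [0, -1, 0, -3, 0, 0, 0]]}}

```text
t: 3.22
eef_pos: [0.5242, -0.0862, 0.0486]
tool_rot: [-2.604, -1.756, 0.001]
ft_force: [0.3, -0.3, -0.5]
width: 0.998
```

```bash
python3 look.py
```

```text
3.2167 [ 0.5242 -0.0862  0.0486] yaw y -22.0 tilt z [-0.0008  0.0005] [ 0.25 -0.29 -0.53] [-0.    0.01  0.06] 0.9976913156249277
```

Emit:
{"op": "play_rows", "data": {"increments": [[0, -1.5, 0, -2, 0, 0, 0], [80, -1.5, 0, -2, 0, 0, 0], [120, -1.5, 0, -2, 0, 0, 0], [160, -1.5, 0, -2, 0, 0, 0], [190, -1.5, 0, -2, 0, 0, 0], [255, -1.5, 0, -2, 0, 0, 0], [255, -1.5, 0, -2, 0, 0, 0], [255, -1.5, 0, -2, 0, 0, 0], [255, -1.5, 0, -2, 0, 0, 0]], "squeeze": 60}}

```text
t: 3.97
eef_pos: [0.523, -0.0863, 0.0469]
tool_rot: [-2.604, -1.757, -0.0]
ft_force: [0.1, -0.1, 1.2]
width: 0.273
```

```bash
python3 look.py 3
```

```text
3.9667 [ 0.523  -0.0863  0.0469] yaw y -22.0 tilt z [-0.0001  0.0003] [ 0.13 -0.11  1.17] [-0.1  -0.07 -0.03] 0.2732394151402797
```

View pics/both3.png

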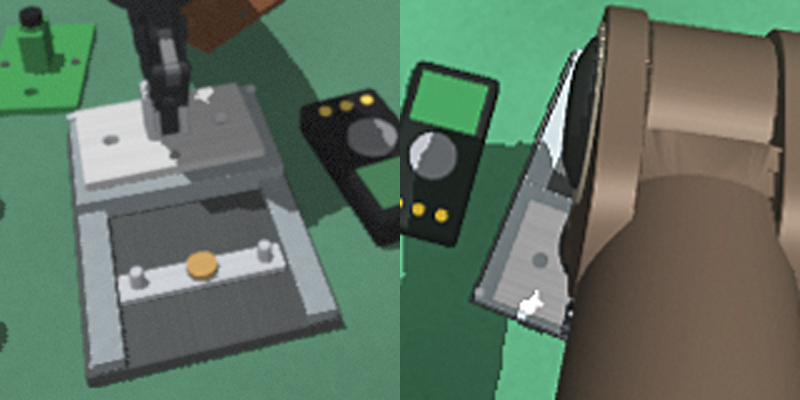

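The opening is 0.27 × 85 ≈ 23 mm, so the block is held. I'll slide toward the pins with the weight eased off and turn the plate by -2°, stopping about 10 mm short.

Emit:
{"op": "play_rows", "data": {"increments": [[255, 1, 0, 1, 0, 0, 0], [255, 8, -3, 1.5, 0, 0, -0.3], [255, 17, -7, 1.5, 0, 0, -0.6], [255, 28, -11, 1.5, 0, 0, -1], [255, 39, -15.5, 1.5, 0, 0, -1.3], [255, 51, -20.5, 1.5, 0, 0, -1.6], [255, 63, -25, 1.5, 0, 0, -2], [255, 75, -30, 1.5, 0, 0, -2.1], [255, 87, -35, 1.5, 0, 0, -2.1], [255, 98, -39.5, 1.5, 0, 0, -2.1], [255, 107, -43, 1.5, 0, 0, -2.1], [255, 112, -45, 1.5, 0, 0, -2.1]]}}

```text
t: 5.07
eef_pos: [0.6364, -0.1321, 0.0472]
tool_rot: [-2.636, -1.707, 0.001]
ft_force: [0.1, -0.2, -5.5]
width: 0.271
```

Emit:
{"op": "play_rows", "data": {"increments": [[255, 0, 0, 0, 0, 0, 0], [255, 0, 0, 0, 0, 0, 0]]}}

```text
t: 5.23
eef_pos: [0.6367, -0.1323, 0.0466]
tool_rot: [-2.636, -1.707, 0.001]
ft_force: [-0.5, -0.3, -4.9]
width: 0.274
```

```bash
python3 look.py 4; python3 -c "
import cv2
a=cv2.imread('pics/scene4.png')[215:385,165:315]; cv2.imwrite('pics/sc4.png',cv2.resize(a,None,fx=3.5,fy=3.5,interpolation=cv2.INTER_CUBIC))"
```

```text
5.2333 [ 0.6367 -0.1323  0.0466] yaw y -24.16 tilt z [-0.0014  0.0005] [-0.45 -0.29 -4.92] [-0.03  0.03 -0.02] 0.2743903229917951
```

View pics/sc4.png

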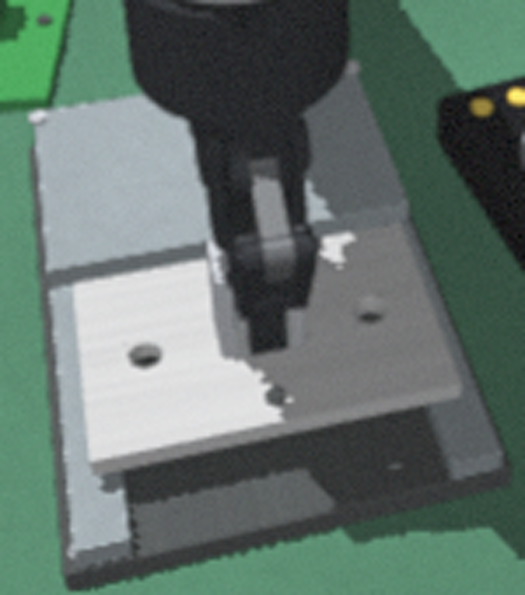

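View pics/both4.png

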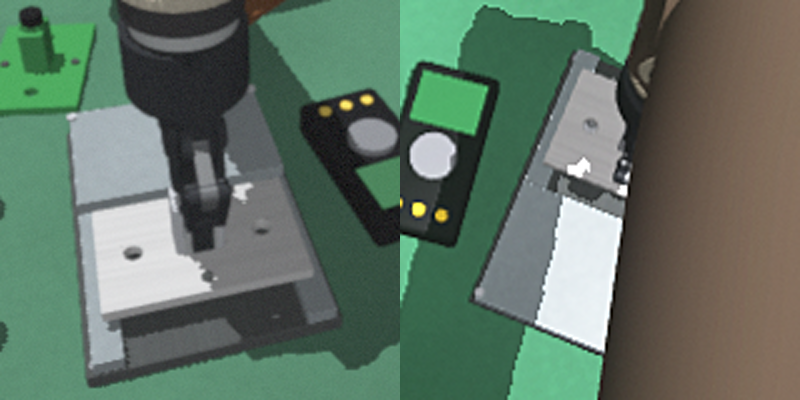

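The plate is out over the rails, with its full weight of about 4.9 N on the gripper. Its holes are at crop (145,354) and (370,310). I'll measure both against the pins in the same camera, so shared calibration error cancels.

```bash
python3 - <<'E'
from h import *
s=lambda x,y:(165+(x+.5)/3.5-.5,215+(y+.5)/3.5-.5)
def show(l,p): print(l,(p*1000).round(1)); return p*1000
G=cv2.cvtColor(cv2.imread("pics/scene4.png"),cv2.COLOR_BGR2GRAY);H=[]
for (x,y) in ((145,354),(370,310)):
    u,v=s(x,y);u0,v0=round(u)-8,round(v)-6
    p=G[v0:v0+13,u0:u0+17].astype(float);w=np.clip(np.median(p)-15-p,0,25);yy,xx=np.mgrid[v0:v0+13,u0:u0+17]
    q=((w*xx).sum()/w.sum(),(w*yy).sum()/w.sum());print((u,v),q)
    H.append(show("hole eye",onz("scene",(u,v),.0397)));show("hole centroid",onz("scene",q,.0397))
a=cv2.imread("pics/scene0.png");b=cv2.imread("pics/scene4.png")
c=np.hstack([cv2.resize(a[305:340,195:285],None,fx=8,fy=8,interpolation=cv2.INTER_CUBIC)]);
d=cv2.resize(b[295:330,195:285],None,fx=8,fy=8,interpolation=cv2.INTER_CUBIC)
cv2.imwrite("pics/z.png",np.vstack([c,d]))
d=H[1]-H[0];print(np.hypot(*d[:2]),np.degrees(np.arctan2(d[1],d[0]))-90,(H[0]+H[1])/2)
E
```

```text
(206.07142857142856, 315.7857142857143) (np.float64(205.9916720051249), np.float64(316.2184497117233))
hole eye [ 617.6 -173.4   39.7]
hole centroid [ 618.2 -173.9   39.7]
(270.3571428571429, 303.2142857142857) (np.float64(270.3307086614173), np.float64(305.26771653543307))
hole eye [654.8 -90.8  39.7]
hole centroid [657.9 -93.2  39.7]
90.5735043875855 -24.263078362096792 [ 636.2377584  -132.11408068   39.7       ]
```

View pics/z.png

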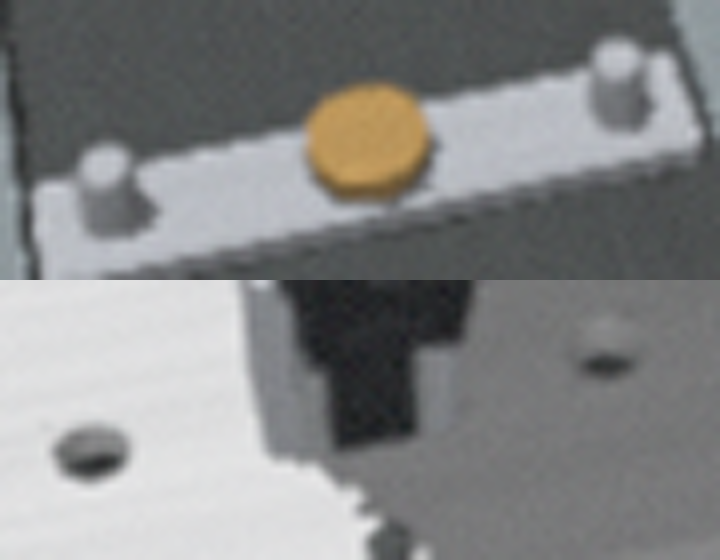

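In the zoom, the pin tops are at (106,160) and (618,58), and the holes are at (91,452) and (606,349).

```bash
python3 - <<'E'
from h import *
f=lambda x,y,v0:(195+(x+.5)/8-.5,v0+(y+.5)/8-.5)
P=[onz("scene",f(106,160,305),.0315)*1000,onz("scene",f(618,58,305),.0315)*1000]
H=[onz("scene",f(91,172,295),.0397)*1000,onz("scene",f(606,69,295),.0397)*1000]
for A in(P,H):
    d=A[1]-A[0];print(np.round(A,1),np.hypot(*d[:2]),np.degrees(np.arctan2(d[1],d[0]))-90,(A[0]+A[1])/2)
E
```

```text
[[ 625.7 -176.3   31.5]
 [ 662.8  -94.5   31.5]] 89.82535432381363 -24.366627317791597 [ 644.26538273 -135.39440368   31.5       ]
[[ 617.9 -173.8   39.7]
 [ 654.8  -90.8   39.7]] 90.75409391929273 -23.94306535330469 [ 636.35243494 -132.31824022   39.7       ]
```

The remaining shift is (7.9, -3.1) mm with a turn of about -0.3°. I'll make it at the sliding height, then check before lowering.

Emit:
{"op": "play_rows", "data": {"increments": [[255, 0, 0, 0.7, 0, 0, 0], [255, 2, -0.8, 0.9, 0, 0, -0.1], [255, 5, -2, 0.9, 0, 0, -0.3], [255, 7.9, -3.1, 0.9, 0, 0, -0.3], [255, 7.9, -3.1, 0.9, 0, 0, -0.3], [255, 7.9, -3.1, 0.9, 0, 0, -0.3]]}}

```text
t: 5.83
eef_pos: [0.6439, -0.1352, 0.0475]
tool_rot: [-2.64, -1.7, 0.002]
ft_force: [0.2, 0.0, -5.0]
width: 0.274
```

```bash
python3 look.py 5; python3 - <<'E'
from h import *
b=cv2.imread("pics/scene5.png");cv2.imwrite("pics/z5.png",cv2.resize(b[300:335,195:285],None,fx=8,fy=8,interpolation=cv2.INTER_CUBIC))
E
```

```text
5.8333 [ 0.6439 -0.1352  0.0475] yaw y -24.45 tilt z [-0.0019  0.0006] [ 0.17  0.   -5.04] [-0.02 -0.04  0.02] 0.2737535936986181
```

View pics/z5.png

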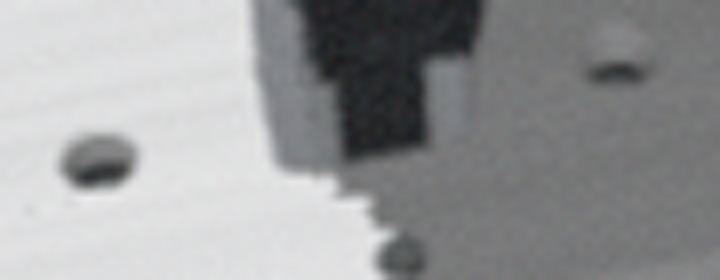

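```bash
python3 - <<'E'
from h import *
f=lambda x,y,v0:(195+(x+.5)/8-.5,v0+(y+.5)/8-.5)
A=[onz("scene",f(99,161,300),.0405)*1000,onz("scene",f(616,56,300),.0405)*1000]
d=A[1]-A[0];print(np.round(A,1),np.hypot(*d[:2]),np.degrees(np.arctan2(d[1],d[0]))-90,(A[0]+A[1])/2)
E
```

```text
[[ 624.9 -176.2   40.5]
 [ 661.4  -93.8   40.5]] 90.15904393659757 -23.875352037773652 [ 643.17427873 -135.02266843   40.5       ]
```

The residual is about (0.9, -0.3) mm. I'll correct it and feel my way down.

Emit:
{"op": "play_rows", "data": {"increments": [[255, 0.9, -0.3, 0, 0, 0, 0], [255, 0.9, -0.3, 0, 0, 0, 0], [255, 0.9, -0.3, -0.7, 0, 0, 0], [255, 0.9, -0.3, -1.3, 0, 0, 0], [255, 0.9, -0.3, -2, 0, 0, 0], [255, 0.9, -0.3, -2.5, 0, 0, 0], [255, 0.9, -0.3, -2.5, 0, 0, 0]]}}

```text
t: 6.52
eef_pos: [0.6445, -0.1354, 0.0448]
tool_rot: [-2.64, -1.7, 0.003]
ft_force: [-0.2, -0.3, -4.1]
width: 0.27
```

```bash
python3 look.py
```

```text
6.5167 [ 0.6445 -0.1354  0.0448] yaw y -24.44 tilt z [-0.0024  0.0006] [-0.21 -0.28 -4.13] [-0.03 -0.03  0.01] 0.27033660271436166
```

The underside is now below the pin tops and the force is still just the plate's weight, so both holes are on the pins. Continuing to just above the cup.

Emit:
{"op": "play_rows", "data": {"increments": [[255, 0, 0, -0.8, 0, -0.1, 0], [255, 0, 0, -1.6, 0, -0.1, 0], [255, 0, 0, -2.4, 0, -0.1, 0], [255, 0, 0, -3.2, 0, -0.1, 0], [255, 0, 0, -3.2, 0, -0.1, 0]]}}

```text
t: 6.93
eef_pos: [0.6445, -0.1354, 0.0414]
tool_rot: [-2.641, -1.7, 0.0]
ft_force: [0.3, -0.3, -5.4]
width: 0.275
```

```bash
python3 look.py
```

```text
6.9333 [ 0.6445 -0.1354  0.0414] yaw y -24.44 tilt z [-0.0007  0.0006] [ 0.33 -0.31 -5.43] [-0.07 -0.07  0.  ] 0.27506342403582973
```

Emit:
{"op": "play_rows", "data": {"increments": [[255, 0, 0, -0.5, 0, 0, 0], [255, 0, 0, -1.0, 0, 0, 0], [255, 0, 0, -1.5, 0, 0, 0]]}}

```text
t: 7.18
eef_pos: [0.6445, -0.1354, 0.0407]
tool_rot: [-2.641, -1.701, -0.0]
ft_force: [-3.7, 0.6, 4.0]
width: 0.272
```

Emit:
{"op": "play_rows", "data": {"increments": [[255, 0, 0, -0.4, 0, 0, 0], [255, 0, 0, -0.8, 0, 0, 0]]}}

```text
t: 7.35
eef_pos: [0.6446, -0.1354, 0.0407]
tool_rot: [-2.641, -1.701, -0.001]
ft_force: [-4.8, 2.4, 5.6]
width: 0.272
```

The plate is on the cup at 40.7 mm. The stiffness is about 11 N/mm, so small target offsets limit the force by themselves. I'll press a bit more, with slight sideways relief.

Emit:
{"op": "play_rows", "data": {"increments": [[255, -0.2, 0.1, -0.8, 0, 0, 0], [255, -0.2, 0.1, -1.2, 0, 0, 0], [255, -0.2, 0.1, -1.4, 0, 0, 0]]}}

```text
t: 7.6
eef_pos: [0.6446, -0.1354, 0.0406]
tool_rot: [2.641, 1.7, 0.002]
ft_force: [-4.6, -0.1, 8.6]
width: 0.272
```

```bash
python3 look.py
```

```text
7.6 [ 0.6446 -0.1354  0.0406] yaw y -24.44 tilt z [0.0016 0.    ] [-4.63 -0.1   8.56] [ 0.25  0.96 -0.03] 0.2717639129980687
```

Emit:
{"op": "play_rows", "data": {"increments": [[255, -0.1, 0, -1.2, 0, 0, 0], [255, -0.1, 0, -1.6, 0, 0, 0], [255, -0.1, 0, -1.8, 0, 0, 0]]}}

```text
t: 7.85
eef_pos: [0.6446, -0.1354, 0.0402]
tool_rot: [2.64, 1.7, 0.003]
ft_force: [-5.0, 1.4, 8.0]
width: 0.277
```

```bash
python3 look.py
```

```text
7.85 [ 0.6446 -0.1354  0.0402] yaw y -24.44 tilt z [ 0.0027 -0.0001] [-5.03  1.35  7.97] [0.01 1.23 0.01] 0.27663754402521645
```

It is beginning to give. I'll continue in the same steps.

Emit:
{"op": "play_rows", "data": {"increments": [[255, -0.1, 0, -1.2, 0, 0.1, 0], [255, -0.1, 0, -1.8, 0, 0.1, 0], [255, -0.1, 0, -2.0, 0, 0.1, 0], [255, -0.1, 0, -2.0, 0, 0.1, 0]]}}

```text
t: 8.18
eef_pos: [0.6446, -0.1354, 0.0395]
tool_rot: [2.64, 1.7, 0.002]
ft_force: [-3.7, 0.3, 7.9]
width: 0.276
```

```bash
python3 look.py
```

```text
8.1833 [ 0.6446 -0.1354  0.0395] yaw y -24.44 tilt z [ 0.002  -0.0003] [-3.73  0.26  7.9 ] [ 0.33  0.97 -0.01] 0.2762196293839961
```

Emit:
{"op": "play_rows", "data": {"increments": [[255, -0.1, 0, -1.2, 0, 0.1, 0], [255, -0.1, 0, -1.6, 0, 0.1, 0], [255, -0.1, 0, -2.0, 0, 0.1, 0], [255, -0.1, 0, -2.2, 0, 0.1, 0], [255, -0.1, 0, -2.4, 0, 0.1, 0]]}}

```text
t: 8.6
eef_pos: [0.6446, -0.1354, 0.0385]
tool_rot: [2.64, 1.7, 0.001]
ft_force: [-4.2, 0.1, 7.8]
width: 0.277
```

```bash
python3 look.py
```

```text
8.6 [ 0.6446 -0.1354  0.0385] yaw y -24.44 tilt z [ 0.0014 -0.0005] [-4.21  0.14  7.79] [ 0.16  1.11 -0.03] 0.27739916432122863
```

Emit:
{"op": "play_rows", "data": {"increments": [[255, 0, 0, -1.2, 0, 0.1, 0], [255, 0, 0, -1.6, 0, 0.1, 0], [255, 0, 0, -2.0, 0, 0.1, 0], [255, 0, 0, -2.3, 0, 0.1, 0], [255, 0, 0, -2.5, 0, 0.1, 0]]}}

```text
t: 9.02
eef_pos: [0.6446, -0.1354, 0.0373]
tool_rot: [2.641, 1.7, 0.0]
ft_force: [-5.6, 1.6, 8.8]
width: 0.273
```

```bash
python3 look.py 6
```

```text
9.0167 [ 0.6446 -0.1354  0.0373] yaw y -24.44 tilt z [ 0.0006 -0.0007] [-5.58  1.64  8.78] [ 0.13  1.23 -0.01] 0.27285834753846244
```

View pics/both6.png

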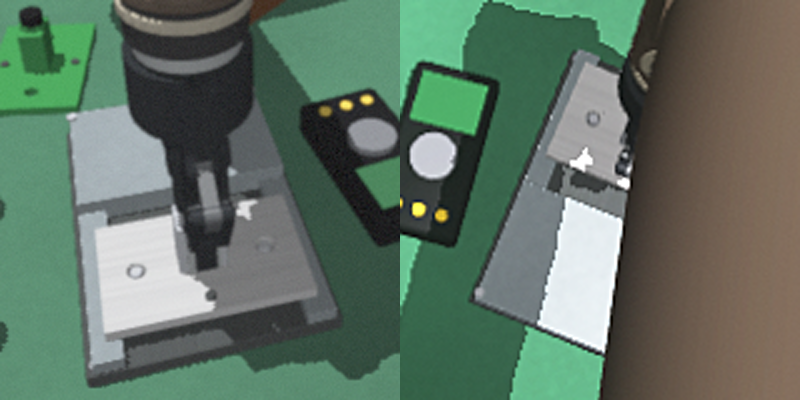

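The scene view shows both pins inside their holes, at (136,271) and (264,244). There is about 0.4 mm left, so I'll press until the rails push back.

Emit:
{"op": "play_rows", "data": {"increments": [[255, 0, 0, -1.2, 0, 0.05, 0], [255, 0, 0, -1.5, 0, 0.05, 0], [255, 0, 0, -1.7, 0, 0.05, 0], [255, 0, 0, -1.7, 0, 0.05, 0]]}}

```text
t: 9.45
eef_pos: [0.6446, -0.1354, 0.0369]
tool_rot: [2.641, 1.7, -0.0]
ft_force: [-4.6, 1.6, 8.1]
width: 0.27
```

```bash
python3 look.py
```

```text
9.45 [ 0.6446 -0.1354  0.0369] yaw y -24.45 tilt z [ 0.0005 -0.0009] [-4.57  1.62  8.1 ] [ 0.21  1.16 -0.02] 0.2700563346997922
```

Emit:
{"op": "play_rows", "data": {"increments": [[255, 0, 0, -1.2, 0, 0.05, 0], [255, 0, 0, -1.6, 0, 0.05, 0], [255, 0, 0, -1.8, 0, 0.05, 0], [255, 0, 0, -1.8, 0, 0.05, 0]]}}

```text
t: 9.78
eef_pos: [0.6446, -0.1354, 0.0369]
tool_rot: [2.64, 1.7, 0.0]
ft_force: [-5.4, 1.4, 10.9]
width: 0.272
```

```bash
python3 look.py
```

```text
9.7833 [ 0.6446 -0.1354  0.0369] yaw y -24.45 tilt z [ 0.0008 -0.001 ] [-5.37  1.37 10.89] [0.31 1.39 0.01] 0.27167280638900704
```

It stops at 36.9 mm, exactly 10 mm below the shelf-rest reading, while the force rises. I'll give one slightly firmer press of about 20 N in total to settle it.

Emit:
{"op": "play_rows", "data": {"increments": [[255, 0, 0, -1.6, 0, 0, 0], [255, 0, 0, -2.0, 0, 0, 0], [255, 0, 0, -2.2, 0, 0, 0], [255, 0, 0, -2.2, 0, 0, 0]]}}

```text
t: 10.12
eef_pos: [0.6447, -0.1354, 0.0369]
tool_rot: [2.64, 1.7, 0.002]
ft_force: [-6.5, 1.6, 13.0]
width: 0.274
```

```bash
python3 look.py
```

```text
10.1167 [ 0.6447 -0.1354  0.0369] yaw y -24.45 tilt z [ 0.0023 -0.0012] [-6.49  1.6  13.  ] [0.38 1.73 0.03] 0.27447391762350476
```

It's home. I'll relax the load, open, and rise straight up.

Emit:
{"op": "play_rows", "data": {"increments": [[255, 0, 0, 0, 0, 0, 0], [255, 0, 0, 0.1, 0, 0, 0], [200, 0, 0, 0.1, 0, 0, 0], [150, 0, 0, 0.1, 0, 0, 0], [80, 0, 0, 0.1, 0, 0, 0], [0, 0, 0, 0.1, 0, 0, 0], [0, 0, 0, 0.1, 0, 0, 0], [0, 0, 0, 0.1, 0, 0, 0], [0, 0, 0, 0.1, 0, 0, 0]]}}

```text
t: 10.87
eef_pos: [0.6447, -0.1354, 0.037]
tool_rot: [2.64, 1.7, 0.002]
ft_force: [-0.2, -0.6, -0.2]
width: 1.002
```

```bash
python3 look.py
```

```text
10.8667 [ 0.6447 -0.1354  0.037 ] yaw y -24.45 tilt z [ 0.0023 -0.0012] [-0.2  -0.55 -0.2 ] [-0.   -0.03 -0.02] 1.002292258606326
```

Emit:
{"op": "play_rows", "data": {"increments": [[0, 0, 0, 8, 0, 0, 0], [0, 0, 0, 20, 0, 0, 0], [0, 0, 0, 35, 0, 0, 0], [0, 0, 0, 55, 0, 0, 0], [0, 0, 0, 75, 0, 0, 0], [0, 0, 0, 100, 0, 0, 0], [0, -20, 10, 125, 0, 0, 0], [0, -50, 20, 150, 0, 0, 0], [0, -85, 35, 170, 0, 0, 0], [0, -120, 50, 180, 0, 0, 0], [0, -155, 65, 185, 0, 0, 0], [0, -190, 80, 185, 0, 0, 0]]}}

```text
t: 11.87
eef_pos: [0.4539, -0.055, 0.225]
tool_rot: [2.637, 1.698, 0.008]
ft_force: [-0.4, 0.9, 0.6]
width: 1.001
```

Emit:
{"op": "play_rows", "data": {"increments": [[0, -15, 35, 0, 0, 0, 0], [0, -30, 70, 0, 0, 0, 0], [0, -45, 105, 0, 0, 0, 0], [0, -60, 140, 0, 0, 0, 0], [0, -75, 175, 0, 0, 0, 0], [0, -90, 210, 0, 0, 0, 0], [0, -105, 240, 0, 0, 0, 0], [0, -110, 260, 0, 0, 0, 0], [0, -110, 260, 0, 0, 0, 0]]}}

```text
t: 12.62
eef_pos: [0.3428, 0.2079, 0.2265]
tool_rot: [2.634, 1.704, 0.012]
ft_force: [-0.2, -0.5, 1.0]
width: 1.0
```

```bash
python3 look.py 7; python3 - <<'E'
from h import *
f=lambda n:cv2.imread(f"pics/{n}.png")
for n in("scene","top"):
    H={k:cv2.cvtColor(f(n+k),cv2.COLOR_BGR2HSV) for k in"07"}
    for nm,b in (dict(fit=(105,328,138,370),spool=(100,275,142,310)) if n=="scene" else dict(fit=(412,182,437,204),spool=(393,232,424,262))).items():
        for k in "07":
            h=H[k][b[1]:b[3],b[0]:b[2]];m=cv2.inRange(h,(5,90,60),(30,255,255)) if nm=="fit" else cv2.inRange(h,(0,0,150),(180,70,255));M=cv2.moments(m,True);print(n,nm,k,M['m00'],round(M['m10']/M['m00'],1),round(M['m01']/M['m00'],1))
E
```

```text
12.6167 [0.3428 0.2079 0.2265] yaw y -24.19 tilt z [0.0087 0.0006] [-0.2  -0.46  0.96] [-0.01  0.04 -0.02] 1.0002626494180207
scene fit 0 811.0 16.1 20.4
scene fit 7 808.0 16.0 20.3
scene spool 0 719.0 18.3 13.6
scene spool 7 723.0 18.3 13.7
top fit 0 209.0 12.8 10.8
top fit 7 216.0 12.7 10.8
top spool 0 510.0 15.8 15.1
top spool 7 514.0 15.7 15.0
```

View pics/both7.png

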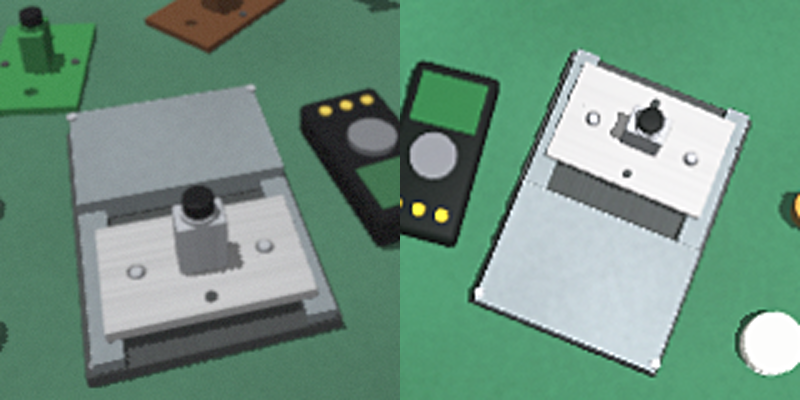

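The plate is on both pins, seen at (593,118) and (690,158) in the top half, and lies on both rails. The meter, spool and fitting have not moved. I'll check height and squareness once before handing in.

```bash
python3 - <<'E'
from h import *
from scipy.optimize import least_squares
t=lambda x,y:(260+(x-400+.5)/2.5-.5,110+(y+.5)/2.5-.5); s=lambda x,y:(140+(x+.5)/2-.5,190+(y+.5)/2-.5)
# plate corners seen in both views: front-left, front-right (scene) ; two-ray intersections
for nm,a,b in (("front -y corner",(105,335),(733,117)),("front +y corner",(318,290),(584,63)),("back -y",(95,232),(698,216)),("hole -y",(136,270),(690,158)),("hole +y",(264,244),(593,118)),("block conn top",(198,193),(650,120))):
    o1,d1=ray("scene",s(*a));o2,d2=ray("top",t(*b))
    k=np.linalg.lstsq(np.c_[d1,-d2],o2-o1,rcond=None)[0];p,q=o1+d1*k[0],o2+d2*k[1]
    print(nm,((p+q)/2*1000).round(1),"gap",round(np.linalg.norm(p-q)*1000,1))
E
```

```text
front -y corner [ 659.4 -216.7   32.2] gap 2.9
front +y corner [713.1 -89.   26.6] gap 1.7
back -y [ 574.8 -180.5   28. ] gap 0.2
hole -y [ 624.9 -176.1   30.2] gap 0.1
hole +y [661.9 -94.4  30.7] gap 0.8
block conn top [ 642.1 -133.5   89.5] gap 0.5
```

The holes come out at 30.2 and 30.7 mm (30 expected), and the connector top at 89.5 mm (90 expected). Squareness agrees with the pin line. Handing in.

```bash
python3 -c "
from station import *
print(job_done())"
```

```text
the job is handed in; nothing more can be done
None
```

The aluminium plate is on both pins and pressed home on the seat rails. The gripper has let go and is clear, and the job is handed in; no verdict is reported.

**What I did:** I gripped the plate by the sensor block, slid it off the shelf with its weight eased, and lined its holes up with the pins by camera. I then lowered it and pressed it past the seal cup. My force readings put the press at about 13 N while the cup sank and about 18 to 20 N at the end. It was done in under 13 s.

**Checks that agreed:**
- The tool stopped exactly 10 mm below its reading with the plate on the shelf, and pressing harder moved it no further.
- The pins show in both holes. From two views the hole rims are at 30.2 and 30.7 mm (30 expected) and the connector top is at 89.5 mm (90 expected).
- The line through the holes is square to the pin line.
- The spool and the fitting are within 0.1 pixel of where they started. I checked the meter only by eye, and it looks unmoved.

**Checks that disagreed:** hand-picked plate corners gave heights from 26.6 to 32.2 mm, with the two views up to 2.9 mm apart, which is too coarse to judge level. I relied on the hole heights and the press readings instead. Pressing also put a side force of about 5 N on the tool, which vanished when the plate was released.

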